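# Fold open the bifold cupboard and slide the parts case inside

### The arm

A 6-joint arm with a two-finger parallel gripper is mounted at the origin on the work surface. World frame = base frame: x ahead of the robot, y to its left, z up, the work surface at z = 0. Lengths are in m, angles in rad, forces in N, time in s.
With the tool pointing down it reaches from about 0.225 to 0.725 m from the base axis. Payload 3.1 kg.
Tool frame: the origin (TCP) lies midway between the tips of the shut fingers; the grasp point (between the pads) lies 19 mm behind it; x points along the fingers, y is the direction in which the jaws open and shut, and the axes are right-handed (so a half turn about x gives the same grasp; the last joint's range is limited). The gripper opens to 85 mm and grips with 20 to 120 N. Pads are 22 mm wide; open, the fingers measure 114 mm over their backs; the gripper's body (76 mm by 85 mm) begins 54 mm behind the grasp point. The pads swing forward as they close: fully open they stand 13 mm farther back than shut.
Start: joints at [1.091, 0.048, 0.099, 1.622, 0, 1.443], TCP at [0.181, 0.493, 0.231] pointing down, gripper open.
Joint ranges: [-2.91, 2.91], [-0.99, 1.94], [-1.21, 1.42], [-2.12, 2.29], [-1.49, 1.47], [-3.14, 3.14]. Speed limits (rad/s): [2.79, 2.79, 3.14, 3.14, 3.14, 3.14].

### API

Orientations are given as a unit quaternion [x, y, z, w].
In Python, from station import state, snapshot, job_done gives the robot as it stands. The module is installed in compiled form; this text tells all that it offers.
- The arm moves only by the shell command python3 -m creep 'ROWS' [OPENING] [FORCE]. ROWS is JSON, a list that holds one entry, the list of rows, each a list of 6 numbers: the shift along the tool's x, y, z normalised to -1 to 1, where 1 is 0.3 m, then the turn, a rotation vector about the tool's x, y, z normalised to -1 to 1, where 1 is 120 degrees. In form: [[[x, y, z, ax, ay, az], ...]]. A call has 1 to 10 rows; each row is the pose to reach, as a shift and turn from the pose commanded when the call began, along the tool's axes at that moment; what a row does not reach only later rows make up. A row lasts 1/8 s, in which the tool goes at most 62.5 mm and 10.7 degrees, less where a joint would pass 70% of its speed; a pose out of reach is approached as far as the arm can. A call with a number of a shift or a turn outside -1 to 1 is refused whole. A call with a gripper value outside its range is refused whole. OPENING is the closure, from 0 (fully open) to 1 (shut), set as the call begins (- or left out, the last holds). The fingers move at their own pace and stop on an object; FORCE is the grip in N (left out, the last holds). Time passes only in rows, so rows that repeat a pose let the fingers close. It gives the time, the measured TCP pose, the force and the opening at its end, in the units of the state.
- state(): the state, without advancing time (a new reading comes with each control period).
- snapshot(name): name is "scene" or "top" or "wrist"; returns a dict with "image" (384x512x3 uint8, red, green, blue), "K" (3x3 intrinsics, pixels), "cam_to_world" (4x4, takes a point from camera to world coordinates); the wrist camera has in their place "T_tool_cam" (4x4, takes a point from camera to tool coordinates, whose origin is the TCP and whose axes are the tool frame's). Camera axes: x right, y up, looking along -z (the intrinsics and any distortion apply to the point x, -y, -z); pixel columns grow to the right and rows downward; lengths in m; the calibration is good to about 2 mm. A picture is of the moment at which its call begins: read the wrist's pose just before it. There is no depth.
- job_done(): hands the job in, once; it reports no verdict.
The state is a dict: "clock": time; "joint_pos": joint angles; "qd": joint speeds; "joint_torque": joint torques, N m; "ee_pos": TCP position; "ee_rot": TCP orientation; "ft_force": force on the tool from outside, world axes, zero at the start; "ft_torque": the same for the moment, N m; "gripper_width": finger opening in m.
Only numpy, scipy, OpenCV 4.12 (cv2) and the standard library are available. Lean on these libraries where they do the work, as an engineer would, in place of code of your own. Each camera call takes 0.05 s, during which the arm holds its last target.

### The job

Put the black parts case away: first fold the small cupboard's bifold door, the one with the bar handle, fully open, then move the case completely inside, lying flat, so that no part of it sticks out past the cupboard's front edge. Leave the door fully folded open, and do not shift the saucer, the pump gauge head, the spanner or the tin.

Things in the scene. Friction and masses are not known exactly. Their poses are not given: they have to be found in the camera images.
- cupboard: Fixed grey steel cupboard facing the robot, no bottom: the crate top is its floor. Inside 240 wide, 160 deep, 188 mm high; walls and roof 12 mm; 200 mm high, plus a track strip 8 mm high on the roof's front edge. Origin: crate top, middle of the opening, in the plane of the front edge. x into the cupboard, y to its left seen from the front, z up. The closed door stands before this plane, x -12 to 0 mm.
- door (a joint): Bifold door's jamb panel: angle a it has turned outward, rad: 0 closed, 1.5 fully folded, hard stop. Lead panel is hinged to its edge; its far edge runs along the track at cupboard x = 0. Panels 120 mm wide, 12 mm thick, 8 to 192 mm above the crate. The lead panel with its handle turns by +a about z from closed. Light friction, a few N at the handle; no spring, stays where left.
- jamb (a point): Foot of the jamb panel's vertical hinge line, on the left of the opening: cupboard x = 0, y = +120 mm. Axes as the cupboard's.
- fold (a point): Point on the vertical hinge line between the two panels, on their inner faces, 8 mm above the crate. At door angle a it is at cupboard x = -120 sin a, y = 120 - 120 cos a (mm). Its axes turn with the lead panel: x inward normal, y along the panel away from its far edge.
- handle (a point): Middle of the level steel D-handle bar on the lead panel's outer face: 175 mm above the crate, 45 mm from the fold along the panel, 52 mm outward of its inner face. Bar 8 mm thick, along the panel, 70 mm clear between its end posts; 36 mm clear gap from bar to panel, open from above. Axes as fold. Door folded: the handle sticks out across the opening, near its left side.
- case: Loose closed black plastic parts case, 120 mm (its x) by 100 mm (its y) by 50 mm high, 0.3 to 0.65 kg, flat top, upright smooth sides, small steel clip on its +x side. Origin at the centre of its underside, z up. It starts in front of the cupboard to the right of the opening, outside the door's swing.
- case_corner0 (a point): Bottom corner of the case at its -x, -y (-60, -50 mm).
- case_corner1 (a point): Bottom corner of the case at its -x, +y.
- case_corner2 (a point): Bottom corner of the case at its +x, -y.
- case_corner3 (a point): Bottom corner of the case at its +x, +y.
- saucer: Loose white ceramic saucer, 140 mm across, 20 mm high. Origin at the centre of its underside. Bystander beside the cupboard's front, left or right.
- gauge: Loose aluminium floor-pump gauge head: round foot 66 mm across with an upright round dial on it, 111 mm high in all. Origin at the centre of its underside. Bystander on the other side of the cupboard from the saucer.
- spanner: Loose flat steel cone spanner, 194 mm long, 36 mm wide at the ends, 5 mm thick, lying on the crate farther to the right. Origin at the middle of its underside, x along its length.
- tin: Loose closed plain steel tin, round, 66 mm across, 70 mm high, 0.4 kg. Origin at the centre of its underside. Bystander in front of the cupboard's left half, beyond the door's swing.

How it is judged:
On the way, in this order (a step that is already met when the one before it is completed fails the run):
1. the bifold door is folded fully open (value of joint door above 1.35 rad), for 0.2 s.
2. the case is completely inside the cupboard (x of each of case_corner0, case_corner1, case_corner2, case_corner3 in the frame of cupboard above -0.002 m and y of case in the frame of cupboard between -0.12 and 0.12 m), for 0.2 s.
At the end, for the whole second after the job is handed in: The door is folded to at least 1.35 rad (of 1.5); the case lies flat (within 0.1 rad) on the crate inside the cupboard, at rest, all four of its corners behind the cupboard's front edge (within 2 mm); saucer, gauge head, spanner and tin have not shifted by more than 15 mm at any time (all of step 2 and value of joint door above 1.35 rad and x of case in the frame of cupboard below 0.16 m and height (world z) of case below 0.01 m and angle between case's own z axis and vertical below 0.1 rad and linear speed of case below 0.02 m/s); the robot touches nothing.
It fails at once if the saucer is shifted (distance of saucer from where it was at the start of the episode above 0.015 m).
It fails at once if the gauge head is shifted (distance of gauge from where it was at the start of the episode above 0.015 m).
It fails at once if the spanner is shifted (distance of spanner from where it was at the start of the episode above 0.015 m).
It fails at once if the tin is shifted (distance of tin from where it was at the start of the episode above 0.015 m).
It also fails if it takes over 67 s, if anything falls off the work surface, if the arm or the gripper's body presses on something with over 40 N, if the wrist force passes 120 N, or if a joint passes its speed limit or range.

## Working session

There is one attempt and no reset: what is moved stays moved. The work goes in short steps, Python scripts to look and compute and a shell command to move; the robot and the scene stay as the last step left them, time stands still between calls to the robot, and variables do not carry over. Pictures are saved under pics/ and viewed, and the job is handed in when it is done.

```bash
mkdir -p pics; ls
python3 - <<'E'
from station import state,snapshot
import cv2,json
s=state();print(s)
for n in("scene","top"):
    d=snapshot(n);cv2.imwrite(f"pics/{n}0.png",d["image"][:,:,::-1]);print(n,d["K"].tolist(),d["cam_to_world"].tolist(),[k for k in d])
E
```

```text
pics
{'clock': 0.0, 'joint_pos': array([1.09118979e+00, 4.87391060e-02, 9.75317363e-02, 1.62195691e+00,
       1.25121408e-05, 1.44295648e+00]), 'qd': array([ 4.51188385e-06, -1.77627848e-04, -5.93716126e-07, -1.79047042e-03,
        1.10238491e-03, -1.03689457e-03]), 'joint_torque': array([-2.67581727e-04, -3.38789427e+01,  3.20010746e+01,  2.04980141e-02,
       -4.27383577e-05, -5.58709047e-06]), 'ee_pos': array([0.18063358, 0.49229082, 0.23009005]), 'ee_rot': array([ 0.12293044,  0.69645191, -0.12452555,  0.6959427 ]), 'ft_force': array([-0.08347156, -0.54395526,  0.06132997]), 'ft_torque': array([-0.01831148, -0.0119935 ,  0.01593743]), 'gripper_width': 0.08573514891369807}
scene [[462.660602526714, 0.0, 258.21248474370157], [0.0, 462.660602526714, 187.71711909035437], [0.0, 0.0, 1.0]] [[0.6927219011143976, -0.6820373586096767, 0.23443849764317687, 0.8234676570393924], [0.7211716266464643, 0.6581890985553108, -0.2160985781143409, -0.2320983729184627], [-0.0069175600140119016, 0.3187666105533676, 0.947807994986205, 1.2257695547803715], [0.0, 0.0, 0.0, 1.0]] ['image', 'K', 'cam_to_world']
top [[385.6201474849016, 0.0, 257.3420506294602], [0.0, 385.6201474849016, 191.38422383080194], [0.0, 0.0, 1.0]] [[-0.008739721251742098, 0.9865591421146582, -0.16317069707037377, 0.402282885913154], [-0.9996471747323309, -0.004526789054093643, 0.02617315858906693, 0.010444811172956987], [0.025082729558613775, 0.16334187243585024, 0.9862506219957683, 1.0152478516034562], [0.0, 0.0, 0.0, 1.0]] ['image', 'K', 'cam_to_world']
```

View pics/scene0.png

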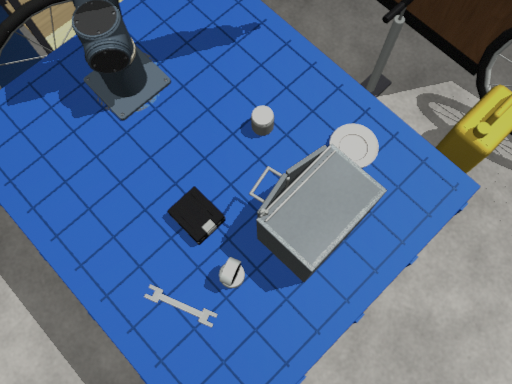

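View pics/top0.png

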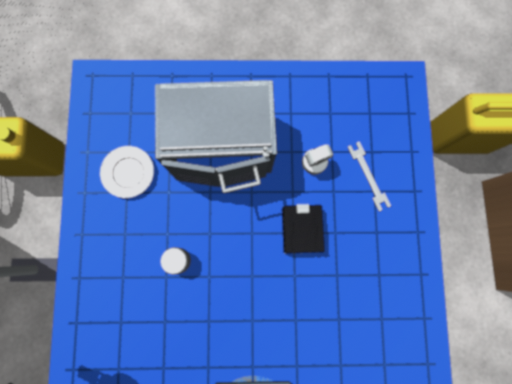

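Run:
```python
import cv2
a=cv2.imread("pics/scene0.png");b=cv2.imread("pics/top0.png")
cv2.imwrite("pics/s_crop.png",cv2.resize(a[130:290,230:400],None,fx=4.5,fy=3.75*1.0 if 0 else 3.7,interpolation=cv2.INTER_CUBIC) if 0 else cv2.resize(a[140:285,240:395],None,fx=4,fy=4,interpolation=cv2.INTER_CUBIC))
cv2.imwrite("pics/t_crop.png",cv2.resize(b[70:270,145:335],None,fx=3,fy=3,interpolation=cv2.INTER_CUBIC)[:600])
cv2.imwrite("pics/s_crop2.png",cv2.resize(a[175:335,135:255],None,fx=3.75,fy=3.75,interpolation=cv2.INTER_CUBIC))
```

```text
(no output)
```

View pics/s_crop.png

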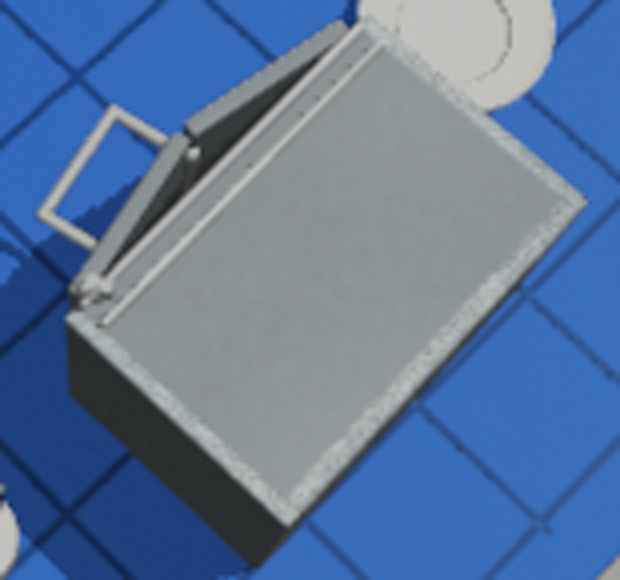

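View pics/t_crop.png

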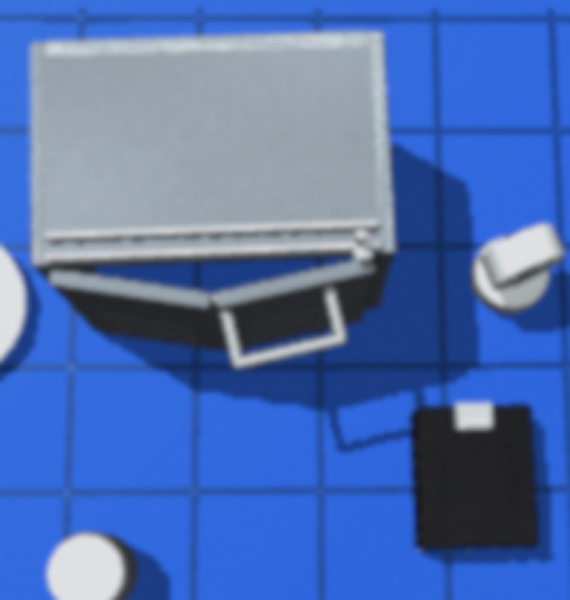

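View pics/s_crop2.png

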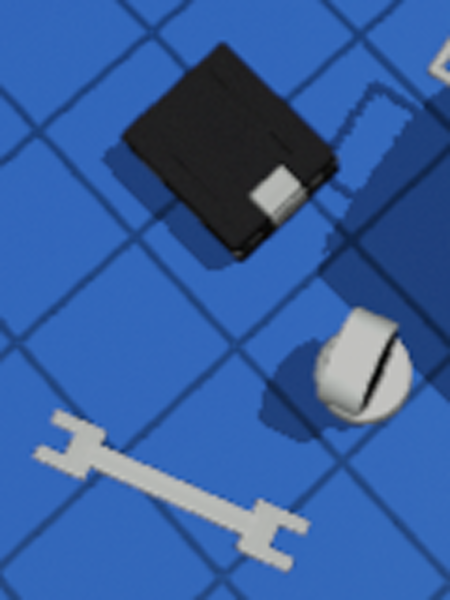

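```bash
cat > h.py <<'E'
import numpy as np
from station import state,snapshot
from scipy.optimize import least_squares
from scipy.spatial.transform import Rotation as R
S=(np.array([[462.66,0,258.21],[0,462.66,187.72],[0,0,1]]),np.array([[0.6927219011143976,-0.6820373586096767,0.23443849764317687,0.8234676570393924],[0.7211716266464643,0.6581890985553108,-0.2160985781143409,-0.2320983729184627],[-0.0069175600140119016,0.3187666105533676,0.947807994986205,1.2257695547803715],[0,0,0,1]]))
T=(np.array([[385.62,0,257.342],[0,385.62,191.384],[0,0,1]]),np.array([[-0.008739721251742098,0.9865591421146582,-0.16317069707037377,0.402282885913154],[-0.9996471747323309,-0.004526789054093643,0.02617315858906693,0.010444811172956987],[0.025082729558613775,0.16334187243585024,0.9862506219957683,1.0152478516034562],[0,0,0,1]]))
def proj(C,P):
    K,M=C;p=(np.atleast_2d(P)-M[:3,3])@M[:3,:3];u=np.c_[p[:,0],-p[:,1],-p[:,2]]@K.T
    return u[:,:2]/u[:,2:]
def ray(C,uv,z):
    K,M=C;d=np.linalg.inv(K)@np.array([uv[0],uv[1],1.]);d=M[:3,:3]@np.array([d[0],-d[1],-d[2]])
    return M[:3,3]+d*(z-M[2,3])/d[2]
def place(q,P):
    P=np.atleast_2d(P);c,s=np.cos(q[2]),np.sin(q[2])
    return np.c_[q[0]+c*P[:,0]-s*P[:,1],q[1]+s*P[:,0]+c*P[:,1],P[:,2]]
def fit(obs,q0):
    f=lambda q:np.concatenate([(proj(C,place(q,P))-uv).ravel() for C,P,uv in obs])
    r=least_squares(f,q0);return r.x,r.fun.reshape(-1,2).round(1)
def tool():
    s=state();return np.array(s["ee_pos"]),R.from_quat(s["ee_rot"]),s
def rel(p,q=None):
    """row numbers from the current measured pose to TCP p / orientation q (Rotation)"""
    p0,r0,s=tool();d=r0.inv().apply(np.array(p)-p0)/0.3
    w=np.zeros(3) if q is None else (r0.inv()*q).as_rotvec()/np.radians(120)
    return np.r_[d,w].round(3)
E
cat > m0.py <<'E'
from h import *
s=lambda l:np.array(l)/4+[240,140]
t=lambda l:np.array(l)/3+[145,70]
Pc=np.array([[0,-.132,.2],[0,.132,.2],[.172,.132,.2],[.172,-.132,.2]])
q,e=fit([(S,Pc,s([[69,318],[362,20],[587,202],[289,525]])),(T,Pc,t([[395,250],[33,262],[31,43],[382,33]]))],[.6,0,0]);print("cup",q,e.tolist())
for C in('S','T'):
    pass
Ph=np.array([[-.06,.05,.05],[-.06,-.05,.05],[.06,.05,.05],[.06,-.05,.05]])
s2=lambda l:np.array(l)/3.75+[135,175]
k,e=fit([(S,Ph[:3],s2([[224,43],[123,137],[337,158]])),(T,Ph,t([[418,548],[537,545],[416,407],[529,405]]))],[.45,-.1,0]);print("case",k,e.tolist())
for n,C,uvs in(("S",S,s([[112,108],[40,213]])),("T",T,t([[238,362],[343,338]]))):
    w=np.array([ray(C,u,.177) for u in uvs]);c=place([0,0,-q[2]],w-[q[0],q[1],0]);print(n,"bar in cup",c.round(3).tolist(),"ang",np.arctan2(*(c[0]-c[1])[[0,1]]))
print("tin",ray(T,t([[87,570]])[0],.07),"gauge",ray(T,t([[505,275]])[0],.02),ray(S,(np.array([363,372])/3.75+[135,175]),.02))
print("saucer",ray(T,(127,172),.02),ray(S,(354,147),.02),"tinS",ray(S,(262,114),.07))
E
python3 m0.py
```

```text
cup [0.61583834 0.07627622 0.03909505] [[-1.6, 0.0], [1.1, -2.0], [0.6, -0.7], [-0.5, 0.7], [0.7, 0.1], [-0.5, 0.9], [-0.2, -0.9], [0.7, -1.6]]
case [ 0.46918934 -0.13096831  0.00968696] [[0.0, -1.4], [-1.2, -1.4], [0.4, -1.3], [0.3, -0.4], [0.8, -0.1], [-0.4, -1.4], [1.3, -1.3]]
S bar in cup [[-0.074, -0.013, 0.177], [-0.059, -0.091, 0.177]] ang -0.1915013013663652
T bar in cup [[-0.073, -0.013, 0.177], [-0.059, -0.09, 0.177]] ang -0.18500633550139978
tin [0.39257271 0.18702381 0.07      ] gauge [ 0.6464003 -0.1656887  0.02     ] [ 0.6480554  -0.16994914  0.02      ]
saucer [0.61990804 0.32468756 0.02      ] [0.62576101 0.32202606 0.02      ] tinS [0.38871783 0.18904924 0.07      ]
```

```bash
cat >> h.py <<'E'
CUP=np.array([0.6158,0.0763,0.0391])
def down(yaw,tilt=0,flip=False):
    """tool x down (tilted forward by tilt towards heading of tool z?), y_tool horizontal at world angle yaw"""
    y=np.array([np.cos(yaw),np.sin(yaw),0]);x=np.array([0,0,-1.]);z=np.cross(x,y)
    return R.from_matrix(np.c_[x,y,z])*R.from_rotvec([0,tilt,0])
def handle(a):
    f=np.array([-.12*np.sin(a),.12-.12*np.cos(a)]);c,s=np.cos(a),np.sin(a)
    p=f+np.array([c*-.052+s*.045,s*-.052-c*.045]);return place(CUP,[[p[0],p[1],.175]])[0]
E
python3 - <<'E'
from h import *
p,r,s=tool();print(r.as_matrix().round(3))
for a in(.19,.5,.8,1.1,1.5):print(a,handle(a))
h=handle(.19);h[2]=.156
for f in(0,np.pi):
    q=down(.0391+.19+f);print(rel(h+[0,0,.09],q),rel(h,q))
E
```

```text
[[-0.001  0.345  0.939]
 [-0.002  0.939 -0.345]
 [-1.    -0.002 -0.   ]]
0.19 [0.55264809 0.02193848 0.175     ]
0.5 [0.53621515 0.02341736 0.175     ]
0.8 [0.52709937 0.04054624 0.175     ]
1.1 [0.52548793 0.07157995 0.175     ]
1.5 [0.53516256 0.12964728 0.175     ]
[-5.100e-02 -1.045e+00  1.704e+00  4.730e-01  0.000e+00  1.000e-03] [ 2.490e-01 -1.044e+00  1.704e+00  4.730e-01  0.000e+00  1.000e-03]
[-5.100e-02 -1.045e+00  1.704e+00 -1.027e+00 -1.000e-03  0.000e+00] [ 2.490e-01 -1.044e+00  1.704e+00 -1.027e+00 -1.000e-03  0.000e+00]
```

```bash
python3 -m creep '[[[-0.05,-0.52,0.85,0.473,0,0],[-0.05,-0.52,0.85,0.473,0,0],[-0.05,-0.52,0.85,0.473,0,0],[-0.05,-0.52,0.85,0.473,0,0],[-0.05,-0.52,0.85,0.473,0,0],[-0.05,-0.52,0.85,0.473,0,0]]]' 0.6 40
python3 - <<'E'
from h import *
h=handle(.19);h[2]=.246
print(rel(h,down(.229)))
E
```

```text
clock: 0.85
ee_pos: [0.3683, 0.2557, 0.2459]
ee_rot: [0.442, 0.552, -0.443, 0.552]
ft_force: [-1.1, 0.5, -1.1]
gripper_width: 0.0341
[ 0.     0.43   0.894 -0.004  0.     0.   ]
```

```bash
python3 -m creep '[[[0,0.43,0.894,-0.004,0,0],[0,0.43,0.894,-0.004,0,0],[0,0.43,0.894,-0.004,0,0],[0,0.43,0.894,-0.004,0,0],[0,0.43,0.894,-0.004,0,0],[0,0.43,0.894,-0.004,0,0],[0,0.43,0.894,-0.004,0,0]]]'
python3 - <<'E'
from h import *
import cv2
h=handle(.19);h[2]=.156
print(rel(h,down(.229)))
for n in("wrist","scene"):
    d=snapshot(n);cv2.imwrite(f"pics/{n}1.png",d["image"][:,:,::-1])
    if n=="wrist":print(d["T_tool_cam"].tolist(),d["K"].tolist())
E
```

```text
clock: 1.72
ee_pos: [0.5524, 0.0266, 0.2457]
ee_rot: [0.437, 0.556, -0.438, 0.555]
ft_force: [-0.6, 0.4, 0.1]
gripper_width: 0.0341
[ 0.299 -0.002  0.016  0.003 -0.     0.001]
[[-6.938914406519259e-05, 0.3206813731166391, -0.9471871262433702, -0.14261288481086326], [0.9999997955793991, -0.000579809357670211, -0.00026955939726163846, -0.0006095778246163475], [-0.0006356306369110933, -0.9471869513233047, -0.32068126733028507, -0.0812780863293953], [0.0, 0.0, 0.0, 1.0]] [[303.8096125744684, 0.0, 258.74436387573803], [0.0, 303.8096125744684, 194.17266036231328], [0.0, 0.0, 1.0]]
```

View pics/wrist1.png

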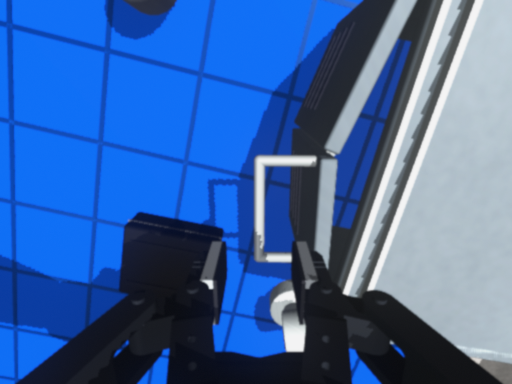

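View pics/scene1.png

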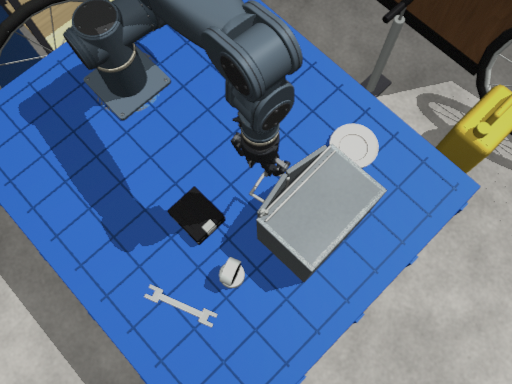

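```bash
cat >> h.py <<'E'
WT=np.array([[-6.9389e-05,0.32068137,-0.94718713,-0.14261288],[0.9999998,-0.0005798,-0.00026956,-0.00060958],[-0.00063563,-0.94718695,-0.32068127,-0.08127809],[0,0,0,1]])
WK=np.array([[303.81,0,258.744],[0,303.81,194.173],[0,0,1]])
def wcam():
    p,r,s=tool();M=np.eye(4);M[:3,:3]=r.as_matrix();M[:3,3]=p;return (WK,M@WT)
E
python3 - <<'E'
from h import *
W=wcam()
w=np.array([ray(W,u,.177) for u in((260,161),(260,255))]);print(w,w.mean(0),handle(.19),np.degrees(np.arctan2(*(w[0]-w[1])[[1,0]]))-90,np.degrees(.229))
E
```

```text
[[ 0.54440169  0.06097561  0.177     ]
 [ 0.56237237 -0.012468    0.177     ]] [0.55338703 0.02425381 0.177     ] [0.55264809 0.02193848 0.175     ] 13.749370285131079 13.120733508495853
```

```bash
python3 -m creep '[[[0.1,0,0.006,0,0,0],[0.2,0,0.012,0,0,0],[0.3,0,0.012,0,0,0],[0.3,0,0.012,0,0,0]]]'; python3 -m creep '[[[0,0,0,0,0,0],[0,0,0,0,0,0],[0,0,0,0,0,0],[0,0,0,0,0,0]]]' 1 50
python3 - <<'E'
from h import *
import cv2
d=snapshot("wrist");cv2.imwrite(f"pics/wrist2.png",d["image"][:,:,::-1])
print(rel(handle(.19)-[0,0,.019],down(.229)))
E
```

```text
clock: 2.33
ee_pos: [0.551, 0.0244, 0.1536]
ee_rot: [0.436, 0.558, -0.438, 0.554]
ft_force: [-0.5, -0.2, -1.9]
gripper_width: 0.0344
clock: 2.82
ee_pos: [0.5541, 0.0234, 0.1584]
ee_rot: [0.438, 0.555, -0.437, 0.556]
ft_force: [-3.4, 1.9, 5.5]
gripper_width: 0.006
[ 0.008 -0.006  0.004  0.004 -0.    -0.001]
```

View pics/wrist2.png

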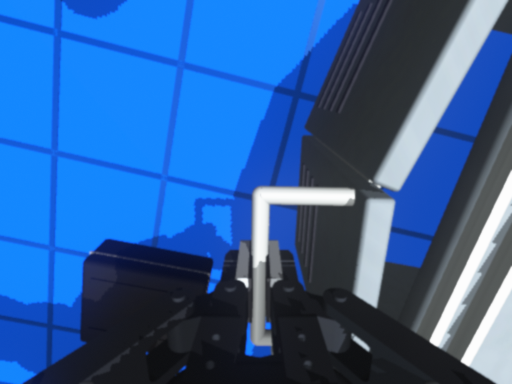

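```bash
cat > tr.py <<'E'
from h import *
import sys
a0,a1,n=float(sys.argv[1]),float(sys.argv[2]),int(sys.argv[3])
r0=down(CUP[2]+a0)
for a in np.linspace(a0,a1,n+1)[1:]:
    d=r0.inv().apply(handle(a)-handle(a0))/.3; print(round(a,3),d.round(3),round(-(a-a0)/np.radians(120),3))
E
python3 tr.py .2 .84 8
```

```text
0.28 [ 0.    -0.016 -0.   ] -0.038
0.36 [ 0.    -0.031 -0.004] -0.076
0.44 [ 0.    -0.042 -0.011] -0.115
0.52 [ 0.    -0.052 -0.021] -0.153
0.6 [ 0.    -0.059 -0.034] -0.191
0.68 [ 0.    -0.064 -0.05 ] -0.229
0.76 [ 0.    -0.066 -0.07 ] -0.267
0.84 [ 0.    -0.065 -0.092] -0.306
```

```bash
python3 -m creep '[[[0,-0.016,0,-0.038,0,0],[0,-0.031,-0.004,-0.076,0,0],[0,-0.042,-0.011,-0.115,0,0],[0,-0.052,-0.021,-0.153,0,0],[0,-0.059,-0.034,-0.191,0,0],[0,-0.064,-0.05,-0.229,0,0],[0,-0.066,-0.07,-0.267,0,0],[0,-0.065,-0.092,-0.306,0,0]]]'
python3 - <<'E'
from h import *
p,r,s=tool();y=r.as_matrix()[:,1];a=np.arctan2(y[1],y[0])-CUP[2]
print("a_tool",a,"p",p,"handle(.84)",handle(.84),"f",s["ft_force"],s["ft_torque"])
E
python3 tr.py .84 1.47 8
```

```text
clock: 3.88
ee_pos: [0.5277, 0.0443, 0.1584]
ee_rot: [0.239, 0.665, -0.24, 0.666]
ft_force: [-4.9, -1.0, 7.9]
gripper_width: 0.0058
a_tool 0.8403429545600016 p [0.52772906 0.04432839 0.15838806] handle(.84) [0.52644077 0.04392939 0.175     ] f [-4.85526762 -1.03171114  7.86822902] [-0.22874269  1.2116129  -0.10654525]
0.919 [ 0.     0.017 -0.018] -0.038
0.997 [ 0.     0.037 -0.036] -0.075
1.076 [ 0.     0.061 -0.055] -0.113
1.155 [ 0.     0.088 -0.075] -0.15
1.234 [ 0.     0.118 -0.094] -0.188
1.312 [ 0.     0.151 -0.114] -0.226
1.391 [ 0.     0.186 -0.133] -0.263
1.47 [ 0.     0.224 -0.153] -0.301
```

```bash
python3 -m creep '[[[0,0.017,-0.018,-0.038,0,0],[0,0.037,-0.036,-0.075,0,0],[0,0.061,-0.055,-0.113,0,0],[0,0.088,-0.075,-0.15,0,0],[0,0.118,-0.094,-0.188,0,0],[0,0.151,-0.114,-0.226,0,0],[0,0.186,-0.133,-0.263,0,0],[0,0.224,-0.153,-0.301,0,0],[0,0.224,-0.153,-0.301,0,0]]]'
python3 - <<'E'
from h import *
import cv2
p,r,s=tool();y=r.as_matrix()[:,1];a=np.arctan2(y[1],y[0])-CUP[2]
print("a_tool",a,"p",p,"handle",handle(1.47),"f",s["ft_force"],s["ft_torque"])
d=snapshot("wrist");cv2.imwrite(f"pics/wrist3.png",d["image"][:,:,::-1])
E
```

```text
clock: 5.0
ee_pos: [0.5356, 0.1277, 0.1584]
ee_rot: [0.022, 0.707, -0.021, 0.707]
ft_force: [-5.9, 0.7, 7.0]
gripper_width: 0.0058
a_tool 1.471516362574596 p [0.53561968 0.12771224 0.15842483] handle [0.53398975 0.12479979 0.175     ] f [-5.86689924  0.68775244  7.0073668 ] [0.33377781 1.12618    0.03716058]
```

View pics/wrist3.png

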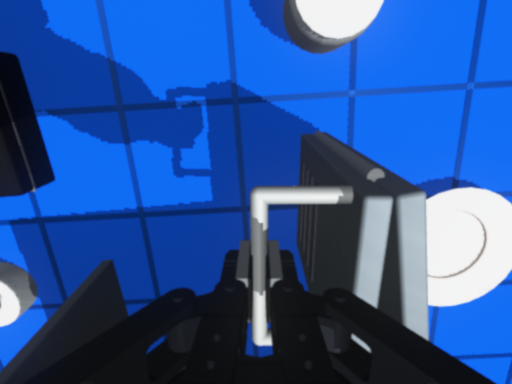

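```bash
python3 -m creep '[[[0,0,0,0,0,0],[0,0,0,0,0,0],[0,0,0,0,0,0]]]' 0.6; python3 -m creep '[[[-0.1,0,0,0,0,0],[-0.2,0,0,0,0,0],[-0.32,0,0,0,0,0],[-0.32,0,0,0,0,0]]]'
python3 - <<'E'
from h import *
import cv2
d=snapshot("wrist");cv2.imwrite(f"pics/wrist4.png",d["image"][:,:,::-1])
k=[.4692,-.1310,.0097]
p=place(k,[[0,-.095,.25]])[0];print(rel(p,down(k[2])))
E
```

```text
clock: 5.42
ee_pos: [0.5362, 0.126, 0.1561]
ee_rot: [0.022, 0.707, -0.022, 0.707]
ft_force: [0.2, -0.2, -0.9]
gripper_width: 0.0342
clock: 5.92
ee_pos: [0.5379, 0.1263, 0.256]
ee_rot: [0.023, 0.704, -0.022, 0.709]
ft_force: [-0.2, -0.2, -0.9]
gripper_width: 0.0342
[ 1.200e-02 -1.186e+00 -1.490e-01  7.150e-01  1.000e-03 -2.000e-03]
```

View pics/wrist4.png

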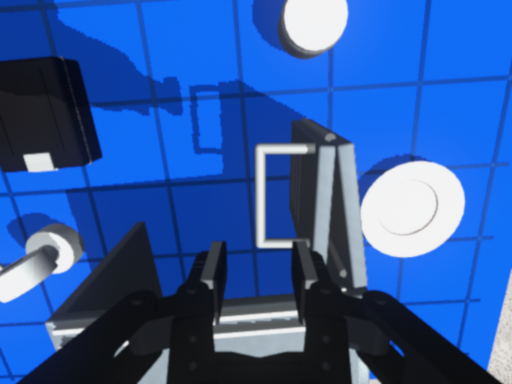

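```bash
python3 -m creep '[[[0,-0.2,-0.15,0.09,0,0],[0,-0.4,-0.15,0.18,0,0],[0,-0.6,-0.15,0.27,0,0],[0,-0.8,-0.15,0.36,0,0],[0,-0.95,-0.15,0.45,0,0],[0,-0.95,-0.15,0.53,0,0],[0,-0.95,-0.15,0.61,0,0],[0,-0.95,-0.15,0.68,0,0],[0,-0.95,-0.15,0.715,0,0],[0,-0.95,-0.15,0.715,0,0]]]' 0
python3 - <<'E'
from h import *
import cv2
d=snapshot("top");cv2.imwrite(f"pics/top5.png",d["image"][:,:,::-1])
k=[.4692,-.1310,.0097]
for y,z in((-.095,.25),(-.095,.012)):
  p=place(k,[[0,y,z]])[0];print(rel(p,down(k[2])))
E
```

```text
clock: 7.22
ee_pos: [0.4725, -0.1552, 0.2505]
ee_rot: [0.497, 0.504, -0.498, 0.502]
ft_force: [-0.4, -0.2, -0.3]
gripper_width: 0.0857
[ 0.002 -0.011  0.236  0.001 -0.     0.001]
[ 0.796 -0.009  0.237  0.001 -0.     0.001]
```

View pics/top5.png

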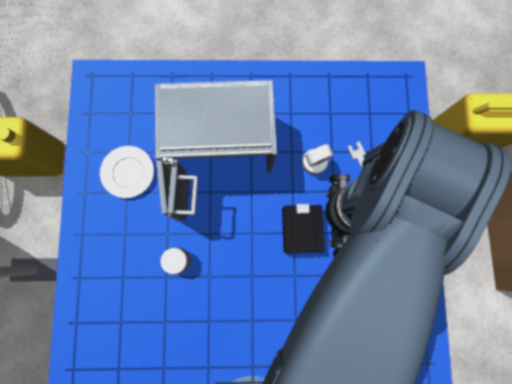

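```bash
python3 -m creep '[[[0,-0.01,0.15,0,0,0],[0,-0.01,0.237,0,0,0],[0.15,-0.01,0.237,0,0,0],[0.3,-0.01,0.237,0,0,0],[0.45,-0.01,0.237,0,0,0],[0.6,-0.01,0.237,0,0,0],[0.7,-0.01,0.237,0,0,0],[0.78,-0.01,0.237,0,0,0],[0.785,-0.01,0.237,0,0,0]]]'
python3 - <<'E'
from h import *
import cv2
d=snapshot("wrist");cv2.imwrite(f"pics/wrist6.png",d["image"][:,:,::-1])
d=snapshot("scene");cv2.imwrite(f"pics/scene6.png",d["image"][:,:,::-1])
k=[.4692,-.1310,.0097]
kc=place([0,0,-CUP[2]],[[k[0]-CUP[0],k[1]-CUP[1],0]])[0];print("case in cup",kc)
# target: case at cup (kc.x,-.035)
pushq=place(CUP,[[kc[0],-.035-.061,.014]])[0];print(rel(pushq,down(CUP[2])))
E
```

```text
clock: 8.4
ee_pos: [0.4684, -0.2249, 0.0137]
ee_rot: [0.497, 0.505, -0.498, 0.501]
ft_force: [-0.4, 1.1, 1.0]
gripper_width: 0.0854
case in cup [-0.15459132 -0.20141096  0.        ]
[ 0.009 -0.011 -0.669 -0.013 -0.     0.   ]
```

View pics/wrist6.png

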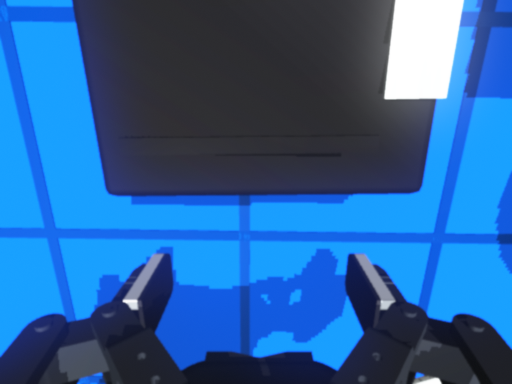

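View pics/scene6.png

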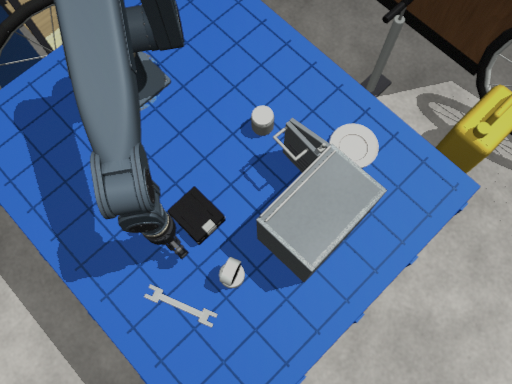

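```bash
python3 -m creep '[[[0,0,-0.05,0,0,0],[0,0,-0.09,0,0,0],[0,0,-0.12,-0.002,0,0],[0,0,-0.16,-0.004,0,0],[0,-0.002,-0.2,-0.006,0,0],[0,-0.004,-0.24,-0.008,0,0],[0,-0.005,-0.28,-0.01,0,0],[0,-0.006,-0.32,-0.013,0,0],[0,-0.006,-0.36,-0.013,0,0],[0,-0.006,-0.4,-0.013,0,0]]]'
python3 - <<'E'
from h import *
import cv2
d=snapshot("wrist");cv2.imwrite(f"pics/wrist7.png",d["image"][:,:,::-1])
pushq=place(CUP,[[-.1546,-.035-.061,.014]])[0];print(rel(pushq,down(CUP[2])))
E
```

```text
clock: 9.75
ee_pos: [0.4676, -0.1057, 0.0167]
ee_rot: [0.49, 0.509, -0.491, 0.509]
ft_force: [0.4, -3.1, 2.6]
gripper_width: 0.0858
[ 0.009  0.003 -0.26  -0.    -0.001  0.   ]
```

View pics/wrist7.png

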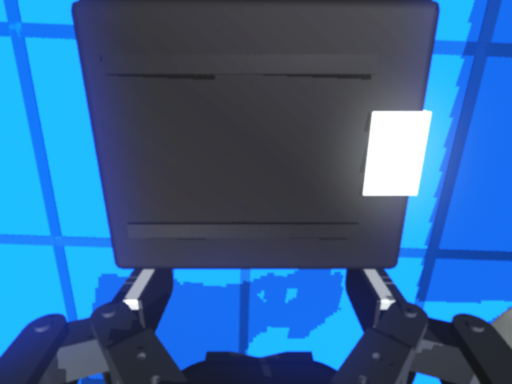

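```bash
python3 -m creep '[[[0,0,-0.04,0,0,0],[0,0,-0.08,0,0,0],[0,0,-0.12,0,0,0],[0,0,-0.16,0,0,0],[0,0,-0.2,0,0,0],[0,0,-0.23,0,0,0],[0,0,-0.25,0,0,0],[0,0,-0.26,0,0,0]]]';python3 -m creep '[[[0,0,0.06,0,0,0],[0,0,0.15,0,0,0],[-0.2,0,0.2,0,0,0],[-0.4,0,0.2,0,0,0],[-0.6,0,0.2,0,0,0],[-0.78,0,0.2,0,0,0],[-0.78,0,0.2,0,0,0]]]'
python3 - <<'E'
from h import *
import cv2
d=snapshot("wrist");cv2.imwrite(f"pics/wrist8.png",d["image"][:,:,::-1]);print(repr(wcam()[1].tolist()))
d=snapshot("scene");cv2.imwrite(f"pics/scene8.png",d["image"][:,:,::-1])
E
```

```text
clock: 10.8
ee_pos: [0.4647, -0.0282, 0.0167]
ee_rot: [0.49, 0.51, -0.49, 0.509]
ft_force: [0.4, -1.8, -0.8]
gripper_width: 0.0855
clock: 11.68
ee_pos: [0.47, -0.0891, 0.2571]
ee_rot: [0.493, 0.506, -0.488, 0.513]
ft_force: [0.1, -0.1, -0.2]
gripper_width: 0.0854
[[0.9992522948674869, -0.034106295715727555, -0.01821043818488018, 0.46426878810342614], [0.03815234091741325, 0.9461510834217275, 0.3214693236658854, -0.00743760166531815], [0.006265694291344724, -0.3219237229777609, 0.9467448773095931, 0.3963924574499944], [0.0, 0.0, 0.0, 1.0]]
```

View pics/wrist8.png

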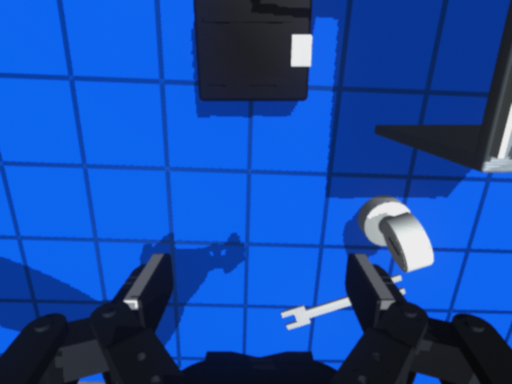

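View pics/scene8.png

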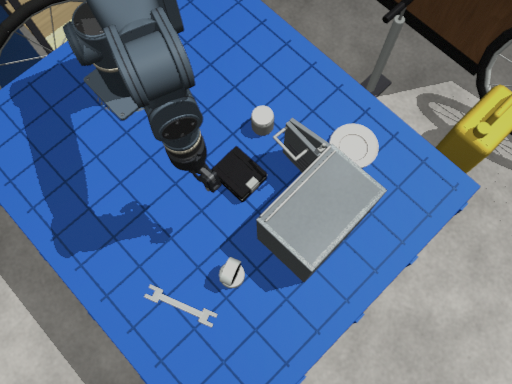

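Run:
```python
from h import *
import cv2
W=wcam()
Ph=np.array([[-.06,-.05,.05],[.06,-.05,.05]])
k,e=fit([(W,Ph,np.array([[199,98.],[309,99.]]))],[.46,.03,.03]);print(k,e.tolist())
c=place([0,0,-CUP[2]],[[k[0]-CUP[0],k[1]-CUP[1],0]])[0];print("cup frame",c,k[2]-CUP[2])
# start pose behind the case
p=place(CUP,[[c[0]-.06-.011-.04,c[1],.25]])[0]
print("hover",p,rel(p,down(CUP[2]+np.pi/2)))
```

```text
[0.4582594  0.03515371 0.02953656] [[-0.5, 0.0], [0.5, 0.0]]
cup frame [-0.1590286  -0.03495658  0.        ] -0.009563443864627503
hover [0.34734424 0.03081471 0.25      ] [ 0.004 -0.386 -0.412 -0.751  0.001 -0.001]
```

```bash
python3 -m creep '[[[0,-0.1,-0.05,-0.08,0,0],[0,-0.2,-0.1,-0.16,0,0],[0,-0.3,-0.2,-0.25,0,0],[0,-0.386,-0.3,-0.33,0,0],[0,-0.386,-0.412,-0.42,0,0],[0,-0.386,-0.412,-0.5,0,0],[0,-0.386,-0.412,-0.59,0,0],[0,-0.386,-0.412,-0.67,0,0],[0,-0.386,-0.412,-0.751,0,0],[0,-0.386,-0.412,-0.751,0,0]]]'
python3 - <<'E'
from h import *
p=place(CUP,[[-.159-.111,-.035,.25]])[0]
for z,t in((.25,0),(.15,-.52),(.02,-.52)):
  p[2]=z;print(rel(p,down(CUP[2]+np.pi/2,t)), down(CUP[2]+np.pi/2,t).as_matrix()[:,0])
print(state()["joint_pos"])
E
```

```text
clock: 13.02
ee_pos: [0.3458, 0.0309, 0.2487]
ee_rot: [-0.013, 0.708, 0.014, 0.706]
ft_force: [-0.0, 0.2, -0.1]
gripper_width: 0.0854
[-0.004 -0.001  0.005 -0.001 -0.002 -0.   ] [ 0.  0. -1.]
[ 0.329 -0.001  0.007 -0.001 -0.25  -0.   ] [ 0.49650037  0.01942306 -0.86781918]
[ 0.762 -0.001  0.008 -0.001 -0.25  -0.   ] [ 0.49650037  0.01942306 -0.86781918]
[-1.05220971e-01 -4.04138564e-01 -2.56313217e-01  1.72272287e+00
  4.11415700e-04 -1.43133737e-01]
```

```bash
python3 -m creep '[[[0.1,0,0,0,-0.08,0],[0.2,0,0,0,-0.16,0],[0.33,0,0.007,0,-0.25,0],[0.33,0,0.007,0,-0.25,0],[0.33,0,0.007,0,-0.25,0]]]'
python3 - <<'E'
from h import *
import cv2
p=place(CUP,[[-.159-.111,-.035,.25]])[0]
for z,t in((.15,-.52),(.022,-.52)):
  p[2]=z;print(rel(p,down(CUP[2]+np.pi/2,t)))
print(state()["joint_pos"])
d=snapshot("scene");cv2.imwrite(f"pics/scene9.png",d["image"][:,:,::-1])
E
```

```text
clock: 13.65
ee_pos: [0.3798, 0.0329, 0.1588]
ee_rot: [-0.009, 0.514, 0.017, 0.858]
ft_force: [0.2, 0.7, 1.4]
gripper_width: 0.0852
[-0.025 -0.003 -0.109 -0.    -0.014 -0.001]
[ 0.351 -0.003 -0.31  -0.    -0.014 -0.001]
[-0.17643856 -0.98921247 -0.83428403  1.24426595  0.10212118 -0.19001428]
```

View pics/scene9.png

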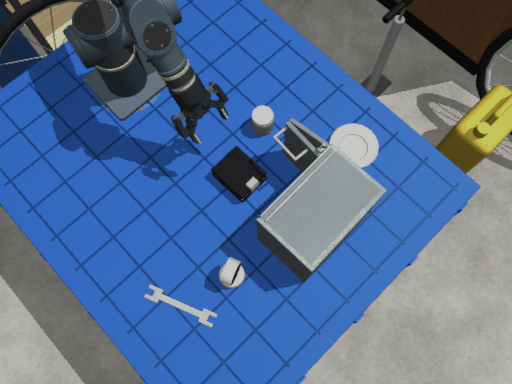

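Run:
```python
from h import *
p=place(CUP,[[-.159-.111,-.035,.16]])[0]
for z in (.16,.02):
  p[2]=z;print(rel(p,down(CUP[2]+np.pi/2,0)))
```

```text
[-0.046 -0.002 -0.104  0.     0.237  0.   ]
[ 0.364 -0.002 -0.327  0.     0.237  0.   ]
```

```bash
python3 -m creep '[[[-0.02,0,-0.03,0,0.08,0],[-0.046,0,-0.07,0,0.16,0],[-0.046,0,-0.104,0,0.237,0],[-0.046,-0.002,-0.104,0,0.237,0],[0.1,-0.002,-0.183,0,0.237,0],[0.25,-0.002,-0.265,0,0.237,0],[0.36,-0.002,-0.325,0,0.237,0],[0.36,-0.002,-0.325,0,0.237,0]]]'
python3 - <<'E'
from h import *
import cv2
p=place(CUP,[[-.159-.071,-.035,.016]])[0]
print(rel(p,down(CUP[2]+np.pi/2,0)))
print(state()["joint_pos"])
d=snapshot("wrist");cv2.imwrite(f"pics/wrist10.png",d["image"][:,:,::-1])
E
```

```text
clock: 14.7
ee_pos: [0.3439, 0.0311, 0.0172]
ee_rot: [-0.014, 0.708, 0.014, 0.706]
ft_force: [-0.5, -0.3, 0.1]
gripper_width: 0.0853
[ 0.003 -0.002  0.145  0.    -0.002 -0.   ]
[-1.04985817e-01 -3.81914206e-01 -7.04319483e-01  1.25227328e+00
  1.48130659e-04 -1.44993484e-01]
```

View pics/wrist10.png

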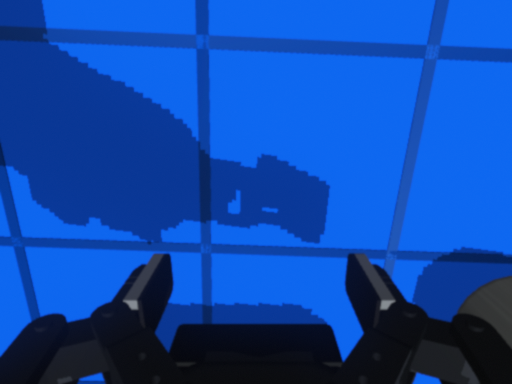

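```bash
python3 -m creep '[[[0,0,0.05,0,0,0],[0,0,0.1,0,0,0],[0,0,0.13,0,0,0],[0,0,0.16,0,0,0],[0,0,0.2,0,0,0],[0,0,0.24,0,0,0],[0,0,0.28,0,0,0],[0,0,0.32,0,0,0],[0,0,0.36,0,0,0],[0,0,0.4,0,0,0]]]'
python3 - <<'E'
from h import *
import cv2
p=place(CUP,[[-.08,-.035,.018]])[0]
print(rel(p,down(CUP[2]+np.pi/2,0)), rel(p,down(CUP[2]+np.pi/2,-.52)))
print(state()["joint_pos"])
d=snapshot("scene");cv2.imwrite(f"pics/scene11.png",d["image"][:,:,::-1])
E
```

```text
clock: 16.0
ee_pos: [0.4647, 0.0359, 0.0154]
ee_rot: [-0.014, 0.709, 0.015, 0.704]
ft_force: [-3.4, -0.5, 2.8]
gripper_width: 0.0853
[-0.01  -0.002  0.242  0.001 -0.003 -0.   ] [-0.01  -0.002  0.242  0.    -0.252 -0.001]
[-6.69425219e-02 -2.92425921e-02 -4.13285774e-01  1.19396478e+00
  1.14035043e-04 -1.07276949e-01]
```

View pics/scene11.png

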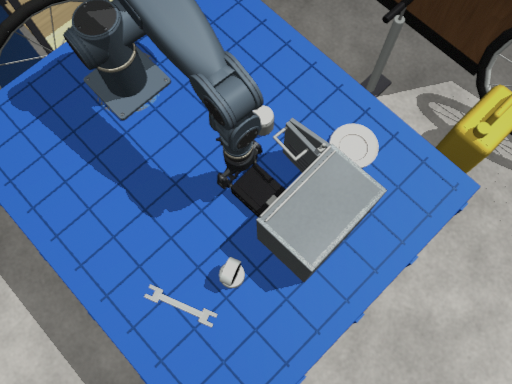

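```bash
python3 -m creep '[[[0,0,-0.01,0,-0.08,0],[0,0,-0.01,0,-0.16,0],[0,0,-0.01,0,-0.25,0],[0,0,-0.01,0,-0.25,0],[0,0,-0.01,0,-0.25,0]]]'
python3 - <<'E'
from h import *
import cv2
for x in(-.15,-.08,-.04,.0,.012):
  p=place(CUP,[[x,-.035,.018]])[0]
  print(x,rel(p,down(CUP[2]+np.pi/2,-.52)))
print(state()["joint_pos"])
d=snapshot("scene");cv2.imwrite(f"pics/scene12.png",d["image"][:,:,::-1])
E
```

```text
clock: 16.68
ee_pos: [0.4625, 0.0356, 0.0172]
ee_rot: [-0.01, 0.501, 0.017, 0.865]
ft_force: [0.7, -0.6, 1.0]
gripper_width: 0.0855
-0.15 [ 0.006 -0.001  0.015  0.     0.    -0.   ]
-0.08 [ 0.122 -0.001  0.218  0.     0.    -0.   ]
-0.04 [ 0.188 -0.001  0.333  0.     0.    -0.   ]
0.0 [ 0.254 -0.001  0.449  0.     0.    -0.   ]
0.012 [ 0.274 -0.002  0.484  0.     0.    -0.   ]
[-0.12435034 -0.67060315 -0.99374872  0.73327072  0.08174092 -0.14298425]
```

View pics/scene12.png

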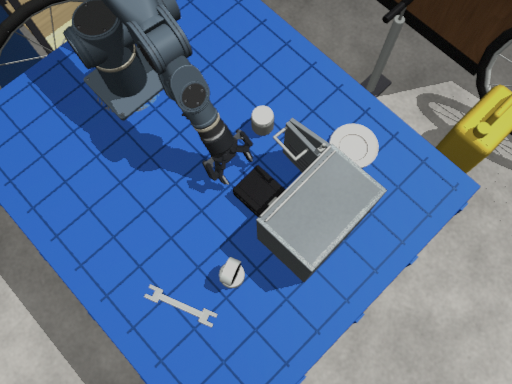

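```bash
python3 -m creep '[[[0.023,0,0.04,0,0,0],[0.045,0,0.08,0,0,0],[0.067,0,0.12,0,0,0],[0.09,0,0.16,0,0,0],[0.112,0,0.2,0,0,0],[0.135,0,0.24,0,0,0],[0.157,0,0.28,0,0,0],[0.175,0,0.31,0,0,0],[0.188,0,0.333,0,0,0]]]'
python3 - <<'E'
from h import *
import cv2
for x in(-.04,.0,.012):
  p=place(CUP,[[x,-.035,.018]])[0]
  print(x,rel(p,down(CUP[2]+np.pi/2,-.52)))
print(state()["joint_pos"])
d=snapshot("scene");cv2.imwrite(f"pics/scene13.png",d["image"][:,:,::-1])
E
```

```text
clock: 17.85
ee_pos: [0.5788, 0.0402, 0.0177]
ee_rot: [-0.01, 0.502, 0.018, 0.865]
ft_force: [-3.7, -0.2, 2.9]
gripper_width: 0.0852
-0.04 [-0.004 -0.001 -0.004  0.    -0.001 -0.   ]
0.0 [ 0.062 -0.001  0.112  0.    -0.001 -0.   ]
0.012 [ 0.082 -0.001  0.146  0.    -0.001 -0.   ]
[-0.07872702 -0.25046003 -0.72437467  0.58162581  0.05926236 -0.10326927]
```

View pics/scene13.png

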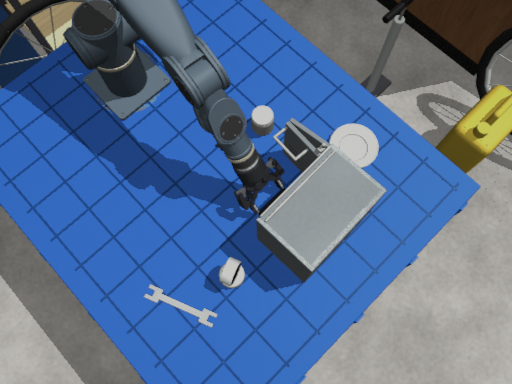

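```bash
python3 -m creep '[[[0.02,0,0.035,0,0,0],[0.039,0,0.07,0,0,0],[0.059,0,0.105,0,0,0],[0.076,0,0.135,0,0,0],[0.086,0,0.153,0,0,0],[0.092,0,0.164,0,0,0],[0.092,0,0.164,0,0,0]]]'
python3 - <<'E'
from h import *
p,r,s=tool();print(place([0,0,-CUP[2]],[p-[CUP[0],CUP[1],0]]))
E
python3 -m creep '[[[-0.05,0,-0.09,0,0,0],[-0.12,0,-0.2,0,0,0],[-0.2,0,-0.33,0,0,0],[-0.28,0,-0.46,0,0,0],[-0.28,0,-0.46,0,0,0]]]'
python3 - <<'E'
from h import *
import cv2
d=snapshot("scene");cv2.imwrite(f"pics/scene14.png",d["image"][:,:,::-1])
d=snapshot("top");cv2.imwrite(f"pics/top14.png",d["image"][:,:,::-1])
d=snapshot("wrist");cv2.imwrite(f"pics/wrist14.png",d["image"][:,:,::-1])
print(rel(place(CUP,[[-.22,-.035,.25]])[0],down(CUP[2]+np.pi/2,0)))
E
```

```text
clock: 18.77
ee_pos: [0.6324, 0.0427, 0.0165]
ee_rot: [-0.01, 0.503, 0.018, 0.864]
ft_force: [-1.3, -0.1, 0.4]
gripper_width: 0.085
[[ 0.01528535 -0.0342353   0.01646485]]
clock: 19.4
ee_pos: [0.4683, 0.0363, 0.0205]
ee_rot: [-0.01, 0.502, 0.017, 0.865]
ft_force: [-0.3, -0.4, 0.3]
gripper_width: 0.0854
[-0.781 -0.     0.159  0.     0.249 -0.   ]
```

View pics/scene14.png

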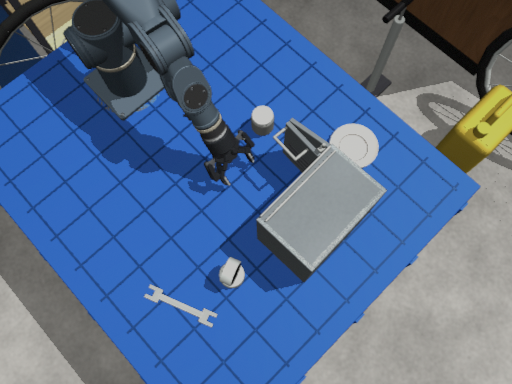

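View pics/top14.png

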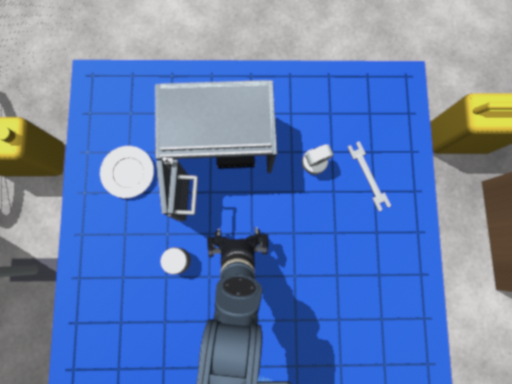

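View pics/wrist14.png

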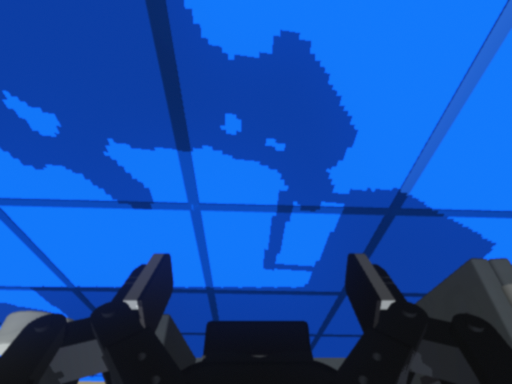

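Run:
```python
from h import *
import cv2
b=cv2.imread("pics/top14.png");o=b[130:220,145:295]
cv2.imwrite("pics/t14.png",cv2.resize(o,None,fx=5,fy=5,interpolation=cv2.INTER_CUBIC))
for x in(0,.01,.02):
  print(x,((proj(T,place(CUP,[[x,.015,0],[x,-.085,0],[x,.015,.05],[x,-.085,.05]]))-[145,130])*5).round().tolist())
```

```text
0 [[360.0, 225.0], [546.0, 217.0], [352.0, 205.0], [548.0, 197.0]]
0.01 [[359.0, 207.0], [545.0, 199.0], [352.0, 186.0], [547.0, 178.0]]
0.02 [[359.0, 189.0], [545.0, 181.0], [351.0, 167.0], [546.0, 159.0]]
```

View pics/t14.png

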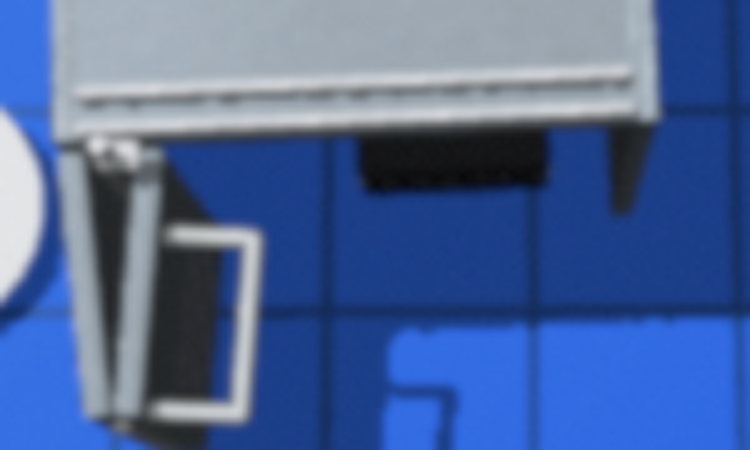

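```bash
python3 - <<'E'
from h import *
f=lambda u:np.array(u)/5+[145,130]
w=np.array([ray(T,f(u),.177) for u in((240,416),(255,236))]);c=place([0,0,-CUP[2]],w-[CUP[0],CUP[1],0]);d=c[0]-c[1];print(c.round(3),"a",np.arctan2(-d[0],d[1]))
import cv2
a,b=cv2.imread("pics/top0.png").astype(int),cv2.imread("pics/top14.png").astype(int)
for n,(x,y,w,h) in dict(saucer=(95,140,60,62),gauge=(300,142,34,34),spanner=(345,140,48,72),tin=(157,245,32,34)).items():
  g=lambda im:im[y:y+h,x:x+w].astype('float32').mean(2).astype('float32')
  print(n,cv2.phaseCorrelate(g(a),g(b)))
E
python3 -m creep '[[[-0.05,0,-0.02,0,0,0],[-0.1,0,-0.02,0,0,0],[-0.1,0,-0.02,0,0,0],[-0.1,0,-0.02,0,0,0]]]'
```

```text
[[-0.12   0.057  0.177]
 [-0.041  0.049  0.177]] a 1.467513760564697
saucer ((0.09063385353860554, 0.07474967376152719), 1.0035670099159082)
gauge ((0.020022949639500354, -0.009134623408634468), 0.9935453088931095)
spanner ((0.008504488513104036, 0.03467503039521347), 0.9203902546454359)
tin ((-0.00757380596511581, -0.02323327869005709), 1.0061326540178723)
clock: 20.05
ee_pos: [0.4513, 0.0353, 0.0442]
ee_rot: [-0.01, 0.503, 0.018, 0.864]
ft_force: [0.1, -0.3, -0.2]
gripper_width: 0.0856
```

```bash
python3 -c "
from station import job_done
print(job_done())"
```

```text
the job is handed in; nothing more can be done
None
```

The parts case is inside the cupboard, lying flat, with the bifold door left folded open. I handed the job in at about 20 s of the 67 s allowed; no verdict is reported.

**How it was done:** I gripped the handle bar and swung the door from about 0.19 rad to about 1.47 rad. The case is too wide for the gripper, so I pushed it with the open fingers. It went sideways to in front of the opening, then straight in, with the tool tilted 30° for the last stretch to stay clear of the roof.

**Last checks, all from camera images:**
- **Door:** measured at about 1.47 rad, against the required 1.35.
- **Case:** its rear edge is about 15–18 mm behind the cupboard's front edge, at about y = −35 mm in the cupboard frame. The view also shows it flat.
- **Saucer, gauge head, spanner and tin:** no shift seen, under 0.1 pixel (about 0.3 mm) between the first and last top pictures.
- **Gripper:** backed away, with the wrist force close to zero.

No final check failed. The first attempt to tilt the tool ran into joint 2's range limit too close to the base. The arm stopped at the limit, so I backed out and tilted it further forward instead.

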